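Point the sensor arm at the tall reference source and take a reading

ROBOT

A 7-joint arm with a two-finger parallel gripper is mounted at the origin on the work surface. World frame = base frame: x ahead of the robot, y to its left, z up, the work surface at z = 0. Lengths are in m, angles in rad, forces in N, time in s.
With the tool pointing down it reaches from about 0.4 to 0.875 m from the base axis. Payload 19.3 kg.
Tool frame: the origin (TCP) lies at the very end of the fingers, on their centre line; the grasp point (between the pads) lies 19 mm behind it; z points along the fingers, y is the direction in which the jaws open and shut (so a half turn about z gives the same grasp; the last joint's range is limited). The gripper opens to 85 mm and grips with 20 to 120 N. Pads are 22 mm wide; open, the fingers measure 114 mm over their backs; the gripper's body (76 mm by 85 mm) begins 54 mm behind the grasp point. The pads swing forward as they close: fully open they stand 13 mm farther back than shut.
Start: joints at [-1.38, 0.521, -0.036, 1.599, 0.021, 1.021, -0.113], TCP at [0.161, 0.604, 0.231] pointing down, gripper open.
Joint ranges: [-2.91, 2.91], [-0.3, 2.13], [-1.5, 1.42], [0.17, 2.43], [-1.26, 4.41], [0.16, 1.93], [-2.52, 2.52]. Speed limits (rad/s): [1.89, 1.89, 2.39, 2.39, 3.01, 3.01, 3.01].

INTERFACE

Orientations are given as [roll, pitch, yaw] about the fixed x, y, z axes, in that order (R = Rz(yaw) Ry(pitch) Rx(roll)).
In Python, from workcell import bot, grab_frame, calibration, workorder gives the robot as it stands.
- The arm moves only by the tool move_arm, never from a script. Its arguments are lists of equal length, an entry for each row: "jaw": the closure in counts, from 0 (fully open) to 255 (shut); "dp": the shift along the tool's x, y, z in units of 800 mm (1.0 is 800 mm), a list of three; "rotation": the turn, a rotation vector about the tool's x, y, z in units of pi rad (1.0 is pi rad), a list of three. In form: {"jaw": [jaw, ...], "dp": [[dx, dy, dz], ...], "rotation": [[rx, ry, rz], ...]}. A call has 1 to 10 rows; each row shifts and turns the commanded pose from where the row before left it, along the tool's axes as they then stand; what a row does not reach is not made up. A row lasts 1/8 s, in which the tool goes at most 62.5 mm and 10.7 degrees, less where a joint would pass 70% of its speed; a pose out of reach is approached as far as the arm can. A call with a number of a shift or a turn outside -1 to 1 is refused whole. A call with a gripper value outside its range is refused whole. The fingers move at their own pace and stop on an object; "squeeze" is the grip in N (left out, the last holds). Time passes only in rows, so rows that do not move let the fingers close. It gives the time, the measured TCP pose, the force and the opening at its end, in the units of the state.
- bot.observe(): the state, without advancing time (a new reading comes with each control period).
- grab_frame(name): name is "side" or "top" or "wrist"; returns the picture (400x640x3 uint8, blue, green, red); there is no depth.
- calibration(name): a dict with "camera_matrix" (3x3 intrinsics, pixels), "dist" ([k1, k2, p1, p2, k3] as OpenCV has them; the pictures are not rectified), "T" (4x4, takes a point from camera to world coordinates). Camera axes: x right, y down, z forward; pixel columns grow to the right and rows downward; lengths in m; the calibration is good to about 2 mm. A picture is of the moment at which its call begins: read the wrist's pose just before it. calibration takes no time and is no camera call; for the wrist camera it gives the pose at the moment of the call.
- workorder.job_done(): hands the job in, once; it reports no verdict.
The state is a dict: "clock": time; "qpos": joint angles; "qd": joint speeds; "joint_efforts": joint torques, N m; "position": TCP position; "tool_rot": TCP orientation; "force": force on the tool from outside, world axes, zero at the start; "moment": the same for the moment, N m; "grip_width": finger opening in m.
Only numpy, scipy, OpenCV 4.12 (cv2) and the standard library are available. Lean on these libraries where they do the work, as an engineer would, in place of code of your own. Each camera call takes 0.05 s, during which the arm holds its last target. There are 200 camera calls.

TASK

With a fingertip, gently push the arm of the rotary stage round until its pointed end aims straight at the middle of the tall cylindrical reference source, and leave it there. Only then press the button on the white console right down to take the reading, and let go of it. Do not grip the arm, and leave the sources and everything else on the bench standing where they are.

Things in the scene. Friction and masses are not known exactly. Their poses are not given: they have to be found in the camera images.
- stage: rotary stage, fixed to the bench: a low round base 150 mm across and 35 mm high, with a ring of graduation marks. Origin: centre of its underside, on the vertical axis about which the arm turns. z up; its x axis is the direction of the arm at joint value 0
- pointer (a joint): angle of the stage's sensor arm, rad: grows anticlockwise seen from above, 0 along the stage's x axis, stops at -2.0 and 2.0. Friction (0.08 N m: about 1 N at 90 mm from the axis) holds it where it is left, no spring. Push the bar sideways 80 to 110 mm from the axis; more than 20 N between fingers and arm (gripping it, shoving hard) is too much
- pointer_bar (a point): point on the arm's middle line, 95 mm from the stage's axis and 65 mm above the bench, a good place to push. Here the arm is a straight level aluminium bar 14 mm wide, 50 to 80 mm above the bench, running out to 120 mm from the axis. Hub: dark, 48 mm across, top 92 mm above the bench. Opposite the bar a tail with a round counterweight reaches 74 mm from the axis
- pointer_tip (a point): the point of the arm's brass nose, 150 mm from the stage's axis, 65 mm above the bench; behind it a dark sensor head 22 mm wide (117 to 137 mm from the axis). Turns with the arm: x points outward along the arm, y to the left of it, z up
- tall_source: the source to aim at: plain aluminium upright cylinder 36 mm across with a narrower neck 24 mm across on top, 95 mm tall, the tallest and slimmest of the three; loose, about 0.28 kg. Origin: centre of its underside. It stands on the bench about 175 to 225 mm from the stage's axis, beyond the arm's reach, in any of three places round the stage
- flat_source: another source, not to be aimed at: flat aluminium disc 54 mm across with a small knob, 34 mm tall; loose. Origin: centre of its underside
- block_source: another source, not to be aimed at: square aluminium block 38 x 38 mm with a small round stud, 58 mm tall; loose. Origin: centre of its underside
- console: readout console, fixed: white plastic box 160 x 130 mm, 45 mm high, a dark display on the far half of its top and the only push button on the near half. Origin: centre of its underside; z up; the button's axis lies at -42 mm along its x axis
- trigger (a joint): travel of the console's push button, m: 0 up, 0.006 fully down; spring, about 4 N at the bottom; springs back up. It counts as pressed beyond 0.004
- trigger_top (a point): centre of the top face of the button (round black cap 32 mm across, on a grey housing on the console); press straight down
- spacer: steel ring 42 mm across, 14 mm high, loose bystander. Origin: centre of its underside
- cap: brass connector cap 26 mm across, 30 mm tall, loose bystander. Origin: centre of its underside
- jar: clear jar 60 mm across, 85 mm tall, loose bystander. Origin: centre of its underside
- driver: screwdriver lying on the bench, loose bystander, handle to its -x

How it is judged:
On the way, in this order (a step that is already met when the one before it is completed fails the run):
1. the arm rests aimed at the middle of the tall source (within 10 mm to either side) (y of tall_source in the frame of pointer_tip between -0.01 and 0.01 m and x of tall_source in the frame of pointer_tip above 0 m and velocity of joint pointer between -0.05 and 0.05 rad/s), for 0.3 s.
2. the console's button is pressed with the arm still aimed (y of tall_source in the frame of pointer_tip between -0.01 and 0.01 m and x of tall_source in the frame of pointer_tip above 0 m and value of joint trigger above 0.004 m), for 0.05 s.
At the end, for the whole second after the job is handed in: the arm is at rest with its line passing within 10 mm of the tall source's axis, the button is back up (less than 1.5 mm down), all three sources stand upright, and they and the bystanders are within 15 mm of where they started (all of step 1 and value of joint trigger below 0.0015 m and linear speed of each of tall_source, flat_source, block_source below 0.02 m/s and distance of each of tall_source, flat_source, block_source, spacer, cap, jar, driver from where it was at the start of the episode below 0.015 m and angle between each of tall_source, flat_source, block_source's own z axis and vertical below 0.2 rad); the robot touches nothing.
It fails at once if a source or a bystander is shifted more than 15 mm, lifted or tipped (distance of any of tall_source, flat_source, block_source, spacer, cap, jar, driver from where it was at the start of the episode above 0.015 m or angle between any of tall_source, flat_source, block_source, jar's own z axis and vertical above 0.3 rad).
It fails at once if the arm is gripped or shoved hard (more than 20 N between fingers and arm) (contact force between the fingers and pointer above 20 N).
It fails at once if the button is pressed while the arm is not aimed at the tall source (value of joint trigger above 0.004 m and not (y of tall_source in the frame of pointer_tip between -0.01 and 0.01 m and x of tall_source in the frame of pointer_tip above 0 m)).
It also fails if it takes over 58 s, if anything falls off the work surface, if the arm or the gripper's body presses on something with over 40 N, if the wrist force passes 120 N, or if a joint passes its speed limit or range.

## Working session

There is one attempt and no reset: what is moved stays moved. The work goes in short steps, Python scripts to look and compute and a tool call to move; the robot and the scene stay as the last step left them, time stands still between calls to the robot, and variables do not carry over. Pictures are saved under pics/ and viewed, about 8 in all and at most 12, crops included, and the job is handed in when it is done.

Besides the shell and the picture viewer there is one more tool, called after "Emit:" by a JSON object that holds its "op" and its "data", one argument or row to a line. move_arm: Moves the arm, as the interface text tells. Shifts and turns lie within -1 to 1; 1 stands for 800 mm of shift or pi rad of turn. Its arguments: {"type":"object","properties":{"jaw":{"type":"array","items":{"type":"number"}},"dp":{"type":"array","items":{"type":"array","items":{"type":"number","minimum":-1,"maximum":1}}},"rotation":{"type":"array","items":{"type":"array","items":{"type":"number","minimum":-1,"maximum":1}}},"squeeze":{"type":"number"}},"required":["jaw","dp","rotation"]}

```bash
mkdir -p pics
cat > h.py <<'E'
import numpy as np, cv2
from workcell import bot, grab_frame, calibration, workorder
def ray(c,uv):
    K=np.array(c["camera_matrix"]);d=np.array(c["dist"]);T=np.array(c["T"])
    p=cv2.undistortPoints(np.array([[uv]],float),K,d)[0,0]
    return T[:3,3],T[:3,:3]@np.array([p[0],p[1],1.])
def onz(c,uv,z):
    o,r=ray(c,uv);return o+r*(z-o[2])/r[2]
def proj(c,P):
    T=np.linalg.inv(np.array(c["T"]));rv=cv2.Rodrigues(T[:3,:3])[0]
    return cv2.projectPoints(np.array(P,float).reshape(-1,1,3),rv,T[:3,3],np.array(c["camera_matrix"]),np.array(c["dist"]))[0][:,0]
E
python3 - <<'E'
from h import *
s=bot.observe();print(s["clock"],s["position"],s["tool_rot"],s["grip_width"])
for n in("side","top"):
    cv2.imwrite(f"pics/{n}0.png",grab_frame(n));print(n,np.round(calibration(n)["T"],3))
E
```

```text
0.0 [0.16109526 0.60352577 0.23071138] [-3.14042052e+00  9.26608895e-05  2.88076268e+00] 0.08542588200557799
side [[-0.937 -0.173  0.302  0.279]
 [-0.348  0.442 -0.826  0.792]
 [ 0.009 -0.88  -0.475  0.596]
 [ 0.     0.     0.     1.   ]]
top [[ 0.089 -0.974  0.209  0.351]
 [-0.996 -0.087  0.019 -0.08 ]
 [-0.    -0.209 -0.978  1.142]
 [ 0.     0.     0.     1.   ]]
```

View pics/top0.png

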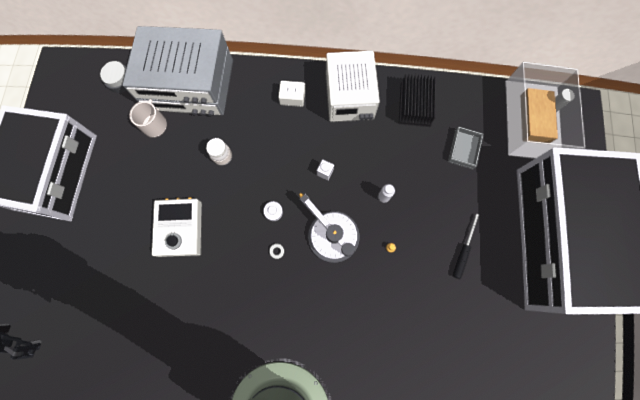

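View pics/side0.png

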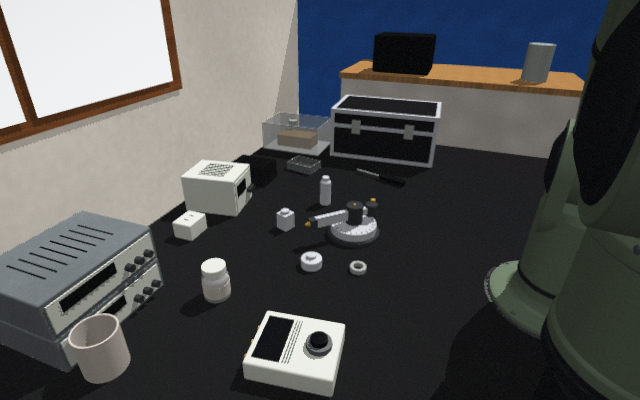

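The top view shows the stage at about (333,236) with its nose at (301,195). The tall source is at (387,193), the block at (325,170), the disc at (272,211) and the console button at (173,241). The side view agrees. Next I'll zoom in to measure.

Run:
```python
from h import *
t=cv2.imread("pics/top0.png");s=cv2.imread("pics/side0.png")
a=cv2.resize(t[155:275,255:415],None,fx=5,fy=5,interpolation=cv2.INTER_CUBIC)
cv2.imwrite("pics/topz.png",a)
c=calibration("top");cs=calibration("side")
for n,uv,z in [("stage",(333,236),.035),("hub",(335,233),.092),("nose",(301,195),.065),("tall top",(389,187),.095),("flat",(272,211),.03),("block",(325,170),.05),("spacer",(277,251),.014),("cap",(391,248),.02),("jar",(217,146),.08),("button",(173,241),.055),("drvtip",(475,216),.01),("drvend",(460,275),.015)]:
    print(n,onz(c,uv,z).round(3))
```

```text
stage [ 0.496 -0.105  0.035]
hub [ 0.497 -0.109  0.092]
nose [ 0.6   -0.005  0.065]
tall top [ 0.637 -0.247  0.095]
flat [0.553 0.076 0.03 ]
block [ 0.683 -0.066  0.05 ]
spacer [0.441 0.05  0.014]
cap [ 0.478 -0.274  0.02 ]
jar [0.719 0.249 0.08 ]
button [0.438 0.341 0.055]
drvtip [ 0.595 -0.522  0.01 ]
drvend [ 0.418 -0.478  0.015]
```

View pics/topz.png

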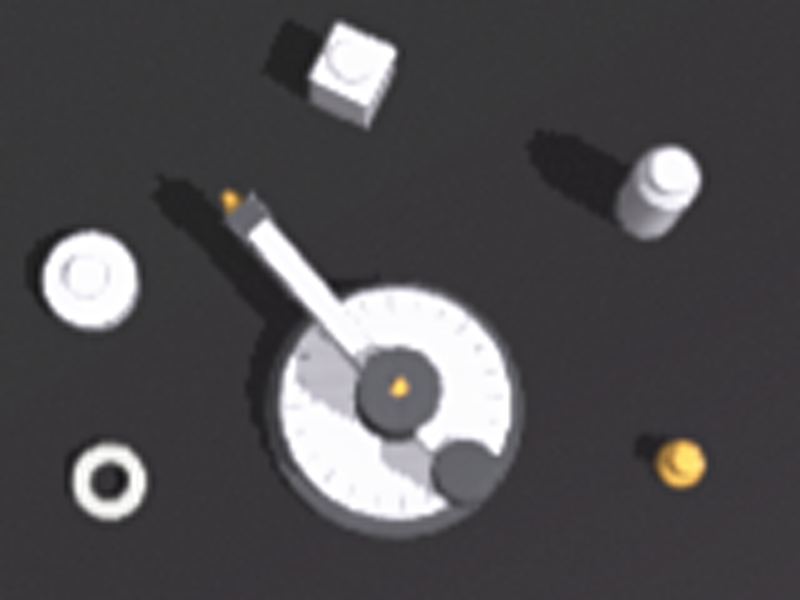

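The arm points at about +45° and the target lies at about −45°, so I'll push it clockwise. I'll zoom the side view as a cross-check.

Run:
```python
from h import *
s=cv2.imread("pics/side0.png")
cv2.imwrite("pics/sidez.png",cv2.resize(s[165:285,260:420],None,fx=5,fy=5,interpolation=cv2.INTER_CUBIC))
c=calibration("top")
f=lambda x,y:((x+.5)/5-.5+255,(y+.5)/5-.5+155)
H=onz(c,f(399,392),.092);D=onz(c,f(396,403),.035);N=onz(c,f(225,194),.065);T=onz(c,f(672,173),.095);B=onz(c,f(648,240),0)
print("hub",H,"dial",D,"nose",N,"tall",T,"botEdge",B)
ax=(H+D)/2
for n,P in(("nose",N),("tall",T)):
    d=P-ax;print(n,np.hypot(*d[:2]),np.degrees(np.arctan2(d[1],d[0])))
cs=calibration("side");print("side proj hub,dial,nose,talltop,tallbase",((proj(cs,[[*ax[:2],.092],[*ax[:2],.035],N,T,[*T[:2],0]])-[260,165]+.5)*5-.5).round())
```

```text
hub [ 0.49686986 -0.10705076  0.092     ] dial [ 0.49839438 -0.10735099  0.035     ] nose [ 0.60377403 -0.00096947  0.065     ] tall [ 0.63060549 -0.24688708  0.095     ] botEdge [ 0.61358011 -0.24984986  0.        ]
nose 0.1501706304358074 45.0241453107811
tall 0.19285785428159885 -46.41032872109858
side proj hub,dial,nose,talltop,tallbase [[477. 200.]
 [471. 289.]
 [227. 300.]
 [333.  61.]
 [330. 192.]]
```

View pics/sidez.png

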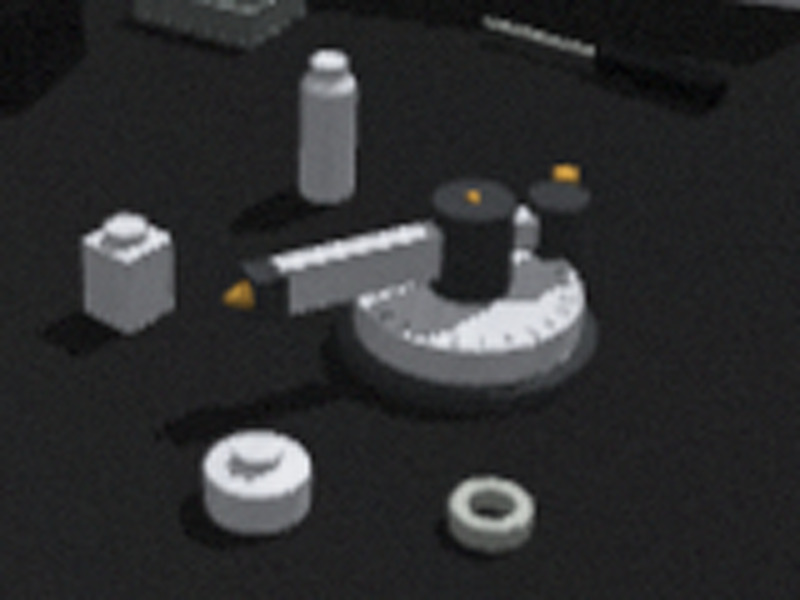

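Both views agree: the axis is at (0.4976, −0.1072), the arm at 45.0° and the target at −46.4°, 193 mm out. Moving over with the fingers shut.

Emit:
{"op": "move_arm", "data": {
  "jaw": [255, 255, 255, 255, 255, 255, 255, 255, 255],
  "dp": [
    [-0.0363, -0.0347, 0],
    [-0.0363, -0.0347, 0],
    [-0.0363, -0.0347, 0],
    [-0.0363, -0.0347, 0],
    [-0.0363, -0.0347, 0],
    [-0.0363, -0.0347, 0],
    [-0.0363, -0.0347, 0],
    [-0.0363, -0.0347, 0],
    [-0.0363, -0.0347, 0]
  ],
  "rotation": [
    [0, 0, 0],
    [0, 0, 0],
    [0, 0, 0],
    [0, 0, 0],
    [0, 0, 0],
    [0, 0, 0],
    [0, 0, 0],
    [0, 0, 0],
    [0, 0, 0]
  ]
}}

```text
clock: 1.23
position: [0.3497, 0.2938, 0.2312]
tool_rot: [-3.141, -0.0, 2.881]
force: [0.1, 0.5, -0.9]
grip_width: 0.0001
```

Emit:
{"op": "move_arm", "data": {
  "jaw": [255, 255, 255, 255, 255, 255, 255, 255, 255],
  "dp": [
    [-0.0363, -0.0347, 0],
    [-0.0363, -0.0347, 0],
    [-0.0363, -0.0347, 0],
    [-0.0363, -0.0347, 0],
    [-0.0363, -0.0347, 0],
    [-0.0363, -0.0347, 0],
    [-0.0363, -0.0347, 0],
    [-0.0363, -0.0347, 0],
    [-0.0363, -0.0347, 0]
  ],
  "rotation": [
    [0, 0, 0],
    [0, 0, 0],
    [0, 0, 0],
    [0, 0, 0],
    [0, 0, 0],
    [0, 0, 0],
    [0, 0, 0],
    [0, 0, 0],
    [0, 0, 0]
  ]
}}

```text
clock: 2.35
position: [0.5378, -0.0149, 0.2311]
tool_rot: [-3.141, -0.0, 2.881]
force: [-0.3, 0.3, -0.5]
grip_width: 0.0002
```

Emit:
{"op": "move_arm", "data": {
  "jaw": [255, 255, 255, 255, 255, 255],
  "dp": [
    [0, 0, 0],
    [0, 0, 0],
    [0, 0, 0],
    [0, 0, 0],
    [0, 0, 0],
    [0, 0, 0]
  ],
  "rotation": [
    [0, 0, 0.0417],
    [0, 0, 0.0417],
    [0, 0, 0.0417],
    [0, 0, 0.0417],
    [0, 0, 0],
    [0, 0, 0]
  ]
}}

```text
clock: 3.1
position: [0.5373, -0.0136, 0.2312]
tool_rot: [-3.141, -0.0, 2.36]
force: [-0.4, 0.5, 0.2]
grip_width: 0.0001
```

Emit:
{"op": "move_arm", "data": {
  "jaw": [255, 255, 255, 255, 255, 255, 255, 255],
  "dp": [
    [0, 0, 0.036],
    [0, 0, 0.036],
    [0, 0, 0.036],
    [0, 0, 0.036],
    [0, 0, 0.036],
    [0, 0, 0.036],
    [0, 0, 0],
    [0, 0, 0]
  ],
  "rotation": [
    [0, 0, 0],
    [0, 0, 0],
    [0, 0, 0],
    [0, 0, 0],
    [0, 0, 0],
    [0, 0, 0],
    [0, 0, 0],
    [0, 0, 0]
  ]
}}

```text
clock: 4.1
position: [0.5378, -0.0139, 0.0594]
tool_rot: [3.141, 0.0, 2.357]
force: [0.6, -0.3, 1.4]
grip_width: 0.0001
```

Run:
```python
from h import *
s=bot.observe();print(s["position"],s["tool_rot"])
ax=np.array([.4976,-.1072]);d=s["position"][:2]-ax;print("r",np.hypot(*d),"ang",np.degrees(np.arctan2(d[1],d[0])))
g=grab_frame("side");t=grab_frame("top")
a=cv2.resize(g[165:285,260:420],(640,480),interpolation=cv2.INTER_CUBIC)
cv2.imwrite("pics/side1.png",a);cv2.imwrite("pics/top1.png",t)
```

```text
[ 0.53776757 -0.01390089  0.05939888] [3.14103042e+00 4.57649104e-04 2.35735109e+00]
r 0.1015783373374137 ang 66.70692721480196
```

View pics/side1.png

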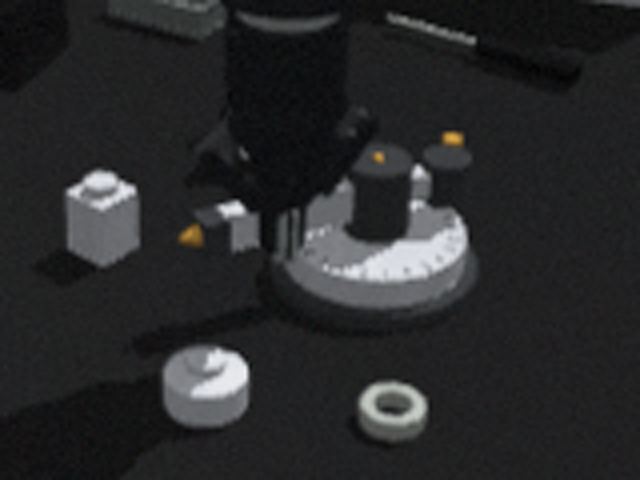

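The shut fingers stand beside the bar on its left, level with it and clear of everything. Now a gentle approach, then the first part of the arc.

Emit:
{"op": "move_arm", "data": {
  "jaw": [255, 255, 255, 255, 255, 255, 255, 255, 255],
  "dp": [
    [-0.005, 0, 0],
    [-0.005, 0, 0],
    [-0.005, 0, 0],
    [-0.003, 0, 0],
    [-0.002, 0, 0],
    [-0.00125, 0, 0],
    [-0.00125, 0, 0],
    [-0.00125, 0, 0],
    [-0.00125, 0, 0]
  ],
  "rotation": [
    [0, 0, 0],
    [0, 0, 0],
    [0, 0, 0],
    [0, 0, 0],
    [0, 0, 0],
    [0, 0, 0],
    [0, 0, 0],
    [0, 0, 0],
    [0, 0, 0]
  ]
}}

```text
clock: 5.32
position: [0.5515, -0.0278, 0.0585]
tool_rot: [-3.142, -0.0, 2.357]
force: [-1.1, 1.9, 0.0]
grip_width: -0.0002
```

Emit:
{"op": "move_arm", "data": {
  "jaw": [255, 255, 255, 255, 255, 255, 255, 255, 255, 255],
  "dp": [
    [-0.0021, 0.0003, 0],
    [-0.0042, 0.0007, 0],
    [-0.0063, 0.001, 0],
    [-0.0083, 0.0013, 0],
    [-0.0083, 0.0013, 0],
    [-0.0083, 0.0013, 0],
    [-0.0063, 0.001, 0],
    [-0.0042, 0.0007, 0],
    [-0.0021, 0.0003, 0],
    [0, 0, 0]
  ],
  "rotation": [
    [0, 0, 0.0056],
    [0, 0, 0.0111],
    [0, 0, 0.0167],
    [0, 0, 0.0222],
    [0, 0, 0.0222],
    [0, 0, 0.0222],
    [0, 0, 0.0167],
    [0, 0, 0.0111],
    [0, 0, 0.0056],
    [0, 0, 0]
  ]
}}

```text
clock: 6.58
position: [0.5793, -0.0572, 0.0585]
tool_rot: [3.142, 0.0, 1.938]
force: [-0.2, 0.3, 0.3]
grip_width: -0.0
```

```bash
cat > st.py <<'E'
from h import *
s=bot.observe();ax=np.array([.4976,-.1072]);d=np.array(s["position"][:2])-ax;y=s["tool_rot"][2]
x_=np.array([np.cos(y),np.sin(y)]);y_=np.array([np.sin(y),-np.cos(y)])
print(s["clock"],"z",s["position"][2],"in arm frame: left %.4f out %.4f"%(d@x_,d@y_),"bar angle if flush",np.degrees(y)-90,"F",np.round(s["force"],1))
t=grab_frame("top");c=calibration("top");hsv=cv2.cvtColor(t,cv2.COLOR_BGR2HSV)
m=cv2.inRange(hsv,(8,100,60),(32,255,255));n,_,S,C=cv2.connectedComponentsWithStats(m)
for i in range(1,n):
    q=onz(c,C[i],.065)[:2]-ax
    if np.hypot(*q)<.2:print("brass r %.3f ang %.1f area %d"%(np.hypot(*q),np.degrees(np.arctan2(q[1],q[0])),S[i,4]))
E
python3 st.py
```

```text
6.575 z 0.058515901066946506 in arm frame: left 0.0174 out 0.0942 bar angle if flush 21.019659896307246 F [-0.2  0.3  0.3]
brass r 0.005 ang -1.7 area 9
brass r 0.159 ang -98.3 area 83
```

Emit:
{"op": "move_arm", "data": {
  "jaw": [255, 255, 255, 255, 255, 255, 255, 255, 255, 255],
  "dp": [
    [-0.0042, 0.0006, 0],
    [-0.0063, 0.001, 0],
    [-0.0083, 0.0013, 0],
    [-0.0083, 0.0013, 0],
    [-0.0083, 0.0013, 0],
    [-0.0083, 0.0013, 0],
    [-0.0083, 0.0013, 0],
    [-0.0083, 0.0013, 0],
    [-0.0083, 0.0013, 0],
    [-0.0083, 0.0013, 0]
  ],
  "rotation": [
    [0, 0, 0.0111],
    [0, 0, 0.0167],
    [0, 0, 0.0222],
    [0, 0, 0.0222],
    [0, 0, 0.0222],
    [0, 0, 0.0222],
    [0, 0, 0.0222],
    [0, 0, 0.0222],
    [0, 0, 0.0222],
    [0, 0, 0.0222]
  ]
}}

```text
clock: 7.88
position: [0.5935, -0.117, 0.0585]
tool_rot: [3.142, -0.0, 1.288]
force: [-0.2, 1.6, 0.1]
grip_width: 0.0003
```

Emit:
{"op": "move_arm", "data": {
  "jaw": [255, 255, 255, 255, 255, 255, 255, 255],
  "dp": [
    [-0.0083, 0.0013, 0],
    [-0.0083, 0.0013, 0],
    [-0.0063, 0.001, 0],
    [-0.0063, 0.001, 0],
    [-0.0042, 0.0007, 0],
    [-0.0021, 0.0003, 0],
    [-0.0021, 0.0003, 0],
    [0, 0, 0]
  ],
  "rotation": [
    [0, 0, 0.0222],
    [0, 0, 0.0222],
    [0, 0, 0.0167],
    [0, 0, 0.0167],
    [0, 0, 0.0111],
    [0, 0, 0.0056],
    [0, 0, 0.0056],
    [0, 0, 0]
  ]
}}

```text
clock: 8.88
position: [0.5858, -0.1461, 0.0585]
tool_rot: [3.141, 0.0, 0.978]
force: [-0.2, -0.3, -0.1]
grip_width: 0.0
```

```bash
python3 st.py
python3 - <<'E'
from h import *
t=grab_frame("top")[155:275,255:415];g=grab_frame("side")[165:285,260:420]
cv2.imwrite("pics/mid.png",np.hstack([cv2.resize(i,(400,300),interpolation=cv2.INTER_CUBIC) for i in(t,g)]))
E
```

```text
8.875 z 0.05851285958724135 in arm frame: left 0.0170 out 0.0949 bar angle if flush -33.98157472515451 F [-0.2 -0.3 -0.1]
brass r 0.005 ang -1.7 area 9
brass r 0.159 ang -98.3 area 83
```

View pics/mid.png

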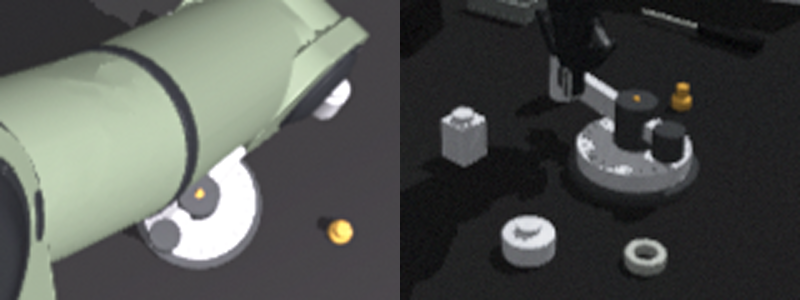

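The arm follows the finger and now stands at about −34°. I'll push most of the rest, back off, rise and measure from the wrist camera.

Emit:
{"op": "move_arm", "data": {
  "jaw": [255, 255, 255, 255, 255, 255, 255, 255, 255],
  "dp": [
    [-0.0021, 0.0003, 0],
    [-0.0042, 0.0006, 0],
    [-0.0042, 0.0006, 0],
    [-0.0042, 0.0006, 0],
    [-0.0032, 0.0005, 0],
    [-0.0021, 0.0003, 0],
    [-0.001, 0.0002, 0],
    [0, 0, 0],
    [0, 0, 0]
  ],
  "rotation": [
    [0, 0, 0.0056],
    [0, 0, 0.0111],
    [0, 0, 0.0111],
    [0, 0, 0.0111],
    [0, 0, 0.0083],
    [0, 0, 0.0056],
    [0, 0, 0.0028],
    [0, 0, 0],
    [0, 0, 0]
  ]
}}

```text
clock: 10.15
position: [0.5773, -0.1607, 0.0585]
tool_rot: [-3.141, 0.0, 0.803]
force: [-0.4, -0.4, -0.2]
grip_width: 0.0001
```

```bash
python3 st.py
```

```text
10.15 z 0.05848150358610158 in arm frame: left 0.0168 out 0.0945 bar angle if flush -43.966312015168256 F [-0.4 -0.4 -0.2]
brass r 0.005 ang -17.5 area 5
brass r 0.159 ang -98.3 area 83
```

Emit:
{"op": "move_arm", "data": {
  "jaw": [255, 255, 255, 255, 255, 255, 255, 255, 255, 255],
  "dp": [
    [0.005, 0, 0],
    [0.01, 0, 0],
    [0.01, 0, 0],
    [0, 0, -0.03],
    [0, 0, -0.045],
    [0, 0, -0.045],
    [0, 0, -0.045],
    [0, 0, -0.045],
    [0, 0, 0],
    [0, 0, 0]
  ],
  "rotation": [
    [0, 0, 0],
    [0, 0, 0],
    [0, 0, 0],
    [0, 0, 0],
    [0, 0, 0],
    [0, 0, 0],
    [0, 0, 0],
    [0, 0, 0],
    [0, 0, 0],
    [0, 0, 0]
  ]
}}

```text
clock: 11.45
position: [0.5913, -0.1457, 0.226]
tool_rot: [-3.141, 0.0, 0.804]
force: [0.3, 0.1, -0.6]
grip_width: -0.0001
```

Run:
```python
from h import *
s=bot.observe();print(s["clock"],s["position"],s["tool_rot"])
c=calibration("wrist");w=grab_frame("wrist");cv2.imwrite("pics/w.png",w)
np.savez("w.npz",**{k:np.array(v) for k,v in c.items()})
print(proj(c,[[.4976,-.1072,.092],[.6306,-.2469,.095],[.4976+.15*.69,-.1072-.15*.724,.065]]))
```

```text
11.45 [ 0.59129446 -0.1457112   0.22597395] [-3.14106801e+00  9.79609204e-05  8.03816726e-01]
[[222.4528106  223.73092362]
 [420.70856051 233.14015497]
 [371.86856485 220.06627873]]
```

View pics/w.png

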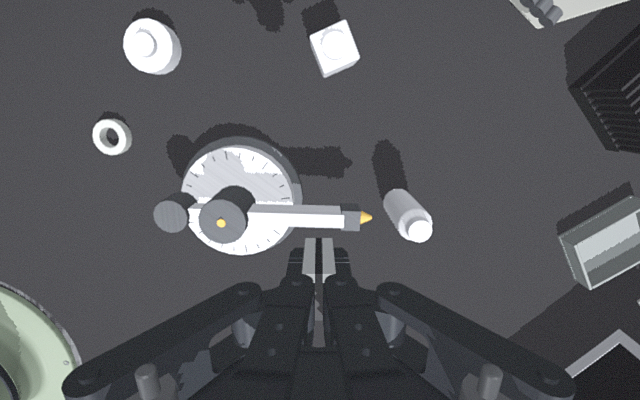

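The wrist view shows the hub's top centre at about (221,222), the nose point at (372,217) and the tall source's neck top at about (419,230). Working out the angles.

```bash
cat > an.py <<'E'
from h import *
import sys
def an(f,npz,hub,tall):
    c=dict(np.load(npz));w=cv2.imread(f);m=cv2.inRange(cv2.cvtColor(w,cv2.COLOR_BGR2HSV),(8,100,60),(32,255,255))
    n,_,S,C=cv2.connectedComponentsWithStats(m)
    H=onz(c,hub,.092);T=onz(c,tall,.095);print("hub",H,"tall",T)
    for i in range(1,n):
        if S[i,4]<5: continue
        ys,xs=np.where(_==i);z=.065;N=onz(c,C[i],z)
        for A,n2 in((np.array([.4976,-.1072]),"ax0"),(H[:2],"hub")):
            d=N[:2]-A;e=T[:2]-A;a=np.arctan2(d[1],d[0]);b=np.arctan2(e[1],e[0])
            print(n2,C[i].round(1),S[i,4],"r %.3f arm %.2f tall %.2f off(mm) %.1f"%(np.hypot(*d),np.degrees(a),np.degrees(b),1e3*np.hypot(*e)*np.sin(b-a)))
E
python3 - <<'E'
from an import *
an("pics/w.png","w.npz",(221.8,222.3),(419,230.5))
w=cv2.imread("pics/w.png");cv2.imwrite("pics/wz.png",cv2.resize(w[170:270,170:450],None,fx=2.85,fy=2.85,interpolation=cv2.INTER_CUBIC))
E
```

```text
hub [ 0.49827362 -0.1057779   0.092     ] tall [ 0.63111835 -0.24353371  0.095     ]
ax0 [364.9 217.1] 96 r 0.142 arm -45.15 tall -45.60 off(mm) -1.5
hub [364.9 217.1] 96 r 0.143 arm -45.75 tall -46.04 off(mm) -1.0
ax0 [220.7 222.6] 51 r 0.015 arm 177.65 tall -45.60 off(mm) 130.7
hub [220.7 222.6] 51 r 0.015 arm -176.90 tall -46.04 off(mm) 144.7
```

View pics/wz.png

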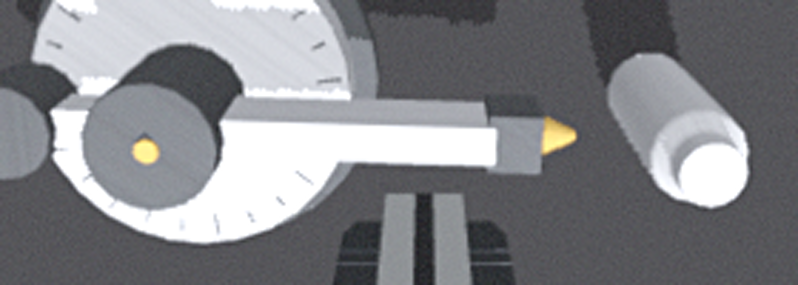

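Run:
```python
from an import *
an("pics/w.png","w.npz",(223.3,221.2),(420.5,231.2))
c=dict(np.load("w.npz"));f=lambda x,y:(170+x/2.85,170+y/2.85)
for a,b in(((222,120),(497,128)),((338,162),(497,166))):
    d=onz(c,f(*b),.08)-onz(c,f(*a),.08);print("edge",np.degrees(np.arctan2(d[1],d[0])))
n=onz(c,f(577,135),.065)[:2];ax=np.array([.4976,-.1072])
d=n-ax;print(np.hypot(*d),np.degrees(np.arctan2(d[1],d[0])))
B=np.array([onz(c,f(x,y),0)[:2] for x,y in((608,90),(690,55))]);print(B)
```

```text
hub [ 0.50021093 -0.10604379  0.092     ] tall [ 0.63171912 -0.24513917  0.095     ]
ax0 [364.9 217.1] 96 r 0.142 arm -45.15 tall -45.80 off(mm) -2.2
hub [364.9 217.1] 96 r 0.141 arm -46.23 tall -46.61 off(mm) -1.2
ax0 [220.7 222.6] 51 r 0.015 arm 177.65 tall -45.80 off(mm) 132.3
hub [220.7 222.6] 51 r 0.017 arm -178.14 tall -46.61 off(mm) 143.3
edge -45.58850227335283
edge -45.39098160474089
0.15038074413730543 -45.20866935893068
[[ 0.61906598 -0.23363612]
 [ 0.65561748 -0.24639539]]
```

The arm stands at about −45.4° and the target at about −46.0°. That is roughly 2 mm off against a 10 mm tolerance, so I'll leave it and go to the button.

Emit:
{"op": "move_arm", "data": {
  "jaw": [255, 255, 255, 255, 255, 255, 255],
  "dp": [
    [0.0218, -0.04, 0],
    [0.0218, -0.04, 0],
    [0.0218, -0.04, 0],
    [0.0218, -0.04, 0],
    [0.0218, -0.04, 0],
    [0.0218, -0.04, 0],
    [0.0218, -0.04, 0]
  ],
  "rotation": [
    [0, 0, 0],
    [0, 0, 0],
    [0, 0, 0],
    [0, 0, 0],
    [0, 0, 0],
    [0, 0, 0],
    [0, 0, 0]
  ]
}}

```text
clock: 12.38
position: [0.5141, 0.0982, 0.2257]
tool_rot: [-3.141, 0.001, 0.803]
force: [0.9, -0.1, -0.3]
grip_width: 0.0
```

Emit:
{"op": "move_arm", "data": {
  "jaw": [255, 255, 255, 255, 255, 255, 255, 255],
  "dp": [
    [0.0218, -0.04, 0],
    [0.0218, -0.04, 0],
    [0.0218, -0.04, 0],
    [0.0218, -0.04, 0],
    [0.0218, -0.04, 0],
    [0.0218, -0.04, 0],
    [0, 0, 0],
    [0, 0, 0]
  ],
  "rotation": [
    [0, 0, 0],
    [0, 0, 0],
    [0, 0, 0],
    [0, 0, 0],
    [0, 0, 0],
    [0, 0, 0],
    [0, 0, 0],
    [0, 0, 0]
  ]
}}

```text
clock: 13.38
position: [0.4493, 0.305, 0.226]
tool_rot: [3.141, 0.001, 0.803]
force: [0.4, -0.0, -0.8]
grip_width: -0.0
```

Run:
```python
from h import *
s=bot.observe();print(s["clock"],s["position"],s["tool_rot"])
c=calibration("wrist");w=grab_frame("wrist")
np.savez("w2.npz",**{k:np.array(v) for k,v in c.items()});cv2.imwrite("pics/w2.png",w)
t=cv2.imread("pics/top0.png")[190:265,145:210];t=cv2.resize(t,None,fx=5,fy=5,interpolation=cv2.INTER_CUBIC)
o=np.zeros((400,330+400,3),np.uint8);o[:375,:325]=t;o[:250,330:]=cv2.resize(w,(400,250))
cv2.imwrite("pics/btn.png",o)
```

```text
13.375 [0.44930146 0.30496084 0.22597062] [3.14104520e+00 1.17124817e-03 8.02837472e-01]
```

View pics/btn.png

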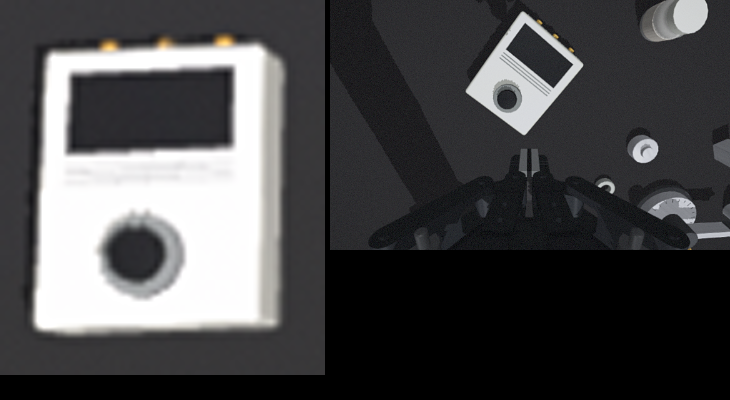

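The console shows in both views: the button cap is at about (172,240) in the top view and (284,155) in the wrist view. Triangulating.

Run:
```python
from h import *
cw=dict(np.load("w2.npz"));ct=calibration("top")
def blob(f,p,r):
    g=cv2.cvtColor(cv2.imread(f),cv2.COLOR_BGR2GRAY);x0,y0=p[0]-r,p[1]-r
    m=(g[y0:y0+2*r,x0:x0+2*r]<85).astype(np.uint8);n,L,S,C=cv2.connectedComponentsWithStats(m)
    i=L[r,r];print(S[i]);return C[i]+[x0,y0]
a=blob("pics/top0.png",(172,240),11);b=blob("pics/w2.png",(283,156),22);print(a,b)
o1,r1=ray(ct,a);o2,r2=ray(cw,b)
s=np.linalg.lstsq(np.c_[r1,-r2],o2-o1,rcond=None)[0];P,Q=o1+s[0]*r1,o2+s[1]*r2;print(P,Q)
for z in(.055,.06,.065):print(z,onz(ct,a,z),onz(cw,b,z))
st=bot.observe();y=st["tool_rot"][2];d=(P+Q)/2-st["position"];print("tool dx,dy units",np.array([d[0]*np.cos(y)+d[1]*np.sin(y),d[0]*np.sin(y)-d[1]*np.cos(y),-d[2]])/.8)
```

```text
[ 5  6 12 11 96]
[  6   9  32  32 801]
[171.67708333 240.38541667] [282.72409488 158.27340824]
[0.4389519  0.34433383 0.05750462] [0.43694387 0.34565676 0.05785869]
0.055 [0.43915554 0.34531328 0.055     ] [0.43635693 0.34553098 0.055     ]
0.06 [0.438749   0.34335799 0.06      ] [0.43738352 0.34575098 0.06      ]
0.065 [0.43834246 0.3414027  0.065     ] [0.4384101  0.34597097 0.065     ]
tool dx,dy units [ 0.02616452 -0.0454635   0.21060627]
```

Emit:
{"op": "move_arm", "data": {
  "jaw": [255, 255, 255, 255, 255, 255, 255, 255, 255, 255],
  "dp": [
    [0.0131, -0.0227, 0],
    [0.0131, -0.0227, 0],
    [0, 0, 0.04],
    [0, 0, 0.04],
    [0, 0, 0.04],
    [0, 0, 0.035],
    [0, 0, 0.02],
    [0, 0, 0.008],
    [0, 0, 0],
    [0, 0, 0]
  ],
  "rotation": [
    [0, 0, 0],
    [0, 0, 0],
    [0, 0, 0],
    [0, 0, 0],
    [0, 0, 0],
    [0, 0, 0],
    [0, 0, 0],
    [0, 0, 0],
    [0, 0, 0],
    [0, 0, 0]
  ]
}}

```text
clock: 14.68
position: [0.4381, 0.3463, 0.0809]
tool_rot: [-3.142, -0.001, 0.803]
force: [-0.3, -0.8, -0.8]
grip_width: -0.0002
```

Run:
```python
from h import *
s=bot.observe();print(s["clock"],s["position"],s["force"])
a=grab_frame("side")[300:400,230:360];cv2.imwrite("pics/pre.png",cv2.resize(a,None,fx=4,fy=4,interpolation=cv2.INTER_CUBIC))
```

```text
14.675 [0.43808229 0.34634217 0.08086233] [-0.25951876 -0.84485859 -0.83644016]
```

View pics/pre.png

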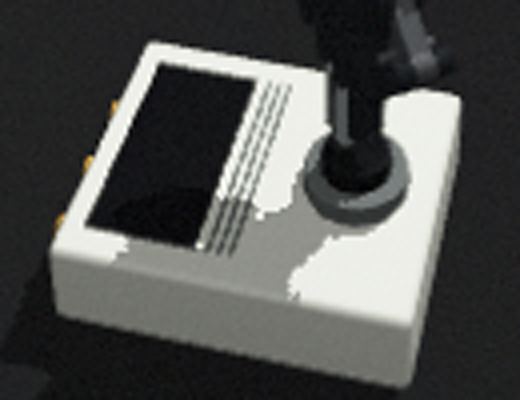

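The fingertip is above the black cap. Now a slow descent, watching the force.

Emit:
{"op": "move_arm", "data": {
  "jaw": [255, 255, 255, 255, 255, 255, 255, 255, 255, 255],
  "dp": [
    [0, 0, 0.004],
    [0, 0, 0.004],
    [0, 0, 0.0035],
    [0, 0, 0.0025],
    [0, 0, 0.0025],
    [0, 0, 0.0025],
    [0, 0, 0.0025],
    [0, 0, 0.00125],
    [0, 0, 0.00125],
    [0, 0, 0]
  ],
  "rotation": [
    [0, 0, 0],
    [0, 0, 0],
    [0, 0, 0],
    [0, 0, 0],
    [0, 0, 0],
    [0, 0, 0],
    [0, 0, 0],
    [0, 0, 0],
    [0, 0, 0],
    [0, 0, 0]
  ]
}}

```text
clock: 15.98
position: [0.4378, 0.346, 0.0611]
tool_rot: [-3.141, -0.0, 0.803]
force: [-2.0, -1.3, 7.1]
grip_width: -0.0002
```

Emit:
{"op": "move_arm", "data": {
  "jaw": [255, 255, 255, 255],
  "dp": [
    [0, 0, 0.00125],
    [0, 0, 0.00125],
    [0, 0, 0],
    [0, 0, 0]
  ],
  "rotation": [
    [0, 0, 0],
    [0, 0, 0],
    [0, 0, 0],
    [0, 0, 0]
  ]
}}

```text
clock: 16.48
position: [0.438, 0.3461, 0.0604]
tool_rot: [-3.14, -0.001, 0.803]
force: [-9.9, -4.4, 38.6]
grip_width: 0.0004
```

It bottoms hard at z ≈ 0.0605. I'll retreat in small steps to see whether the spring's 4 N profile shows, which would tell the button from the housing.

Emit:
{"op": "move_arm", "data": {
  "jaw": [255, 255],
  "dp": [
    [0, 0, -0.0035],
    [0, 0, 0]
  ],
  "rotation": [
    [0, 0, 0],
    [0, 0, 0]
  ]
}}

```text
clock: 16.73
position: [0.4378, 0.346, 0.0619]
tool_rot: [-3.142, -0.0, 0.803]
force: [-0.6, -1.2, 2.3]
grip_width: -0.0002
```

Emit:
{"op": "move_arm", "data": {
  "jaw": [255, 255],
  "dp": [
    [0, 0, -0.0025],
    [0, 0, 0]
  ],
  "rotation": [
    [0, 0, 0],
    [0, 0, 0]
  ]
}}

```text
clock: 16.98
position: [0.4378, 0.346, 0.0637]
tool_rot: [3.142, 0.0, 0.803]
force: [-0.2, -0.5, 3.4]
grip_width: 0.0
```

Emit:
{"op": "move_arm", "data": {
  "jaw": [255, 255],
  "dp": [
    [0, 0, -0.0025],
    [0, 0, 0]
  ],
  "rotation": [
    [0, 0, 0],
    [0, 0, 0]
  ]
}}

```text
clock: 17.23
position: [0.4378, 0.346, 0.0658]
tool_rot: [3.142, -0.0, 0.803]
force: [0.0, -0.5, 1.7]
grip_width: -0.0002
```

Emit:
{"op": "move_arm", "data": {
  "jaw": [255, 255],
  "dp": [
    [0, 0, -0.005],
    [0, 0, 0]
  ],
  "rotation": [
    [0, 0, 0],
    [0, 0, 0]
  ]
}}

```text
clock: 17.48
position: [0.4378, 0.3461, 0.0699]
tool_rot: [-3.142, -0.0, 0.803]
force: [-0.5, 0.6, 0.0]
grip_width: 0.0002
```

The spring force tails off from 3.4 N to 0 over about 6 mm, so the button was fully down and has been released. I'll rise and check the aim and the bystanders from above.

Emit:
{"op": "move_arm", "data": {
  "jaw": [255, 255, 255, 255, 255, 255, 255],
  "dp": [
    [0, 0, -0.02],
    [0, 0, -0.045],
    [0, 0, -0.045],
    [0, 0, -0.045],
    [0, 0, -0.045],
    [0, 0, 0],
    [0, 0, 0]
  ],
  "rotation": [
    [0, 0, 0],
    [0, 0, 0],
    [0, 0, 0],
    [0, 0, 0],
    [0, 0, 0],
    [0, 0, 0],
    [0, 0, 0]
  ]
}}

```text
clock: 18.35
position: [0.4375, 0.346, 0.2298]
tool_rot: [-3.141, 0.0, 0.803]
force: [-1.1, -0.1, -0.7]
grip_width: -0.0003
```

```bash
python3 st.py
python3 - <<'E'
from h import *
t=grab_frame("top");cv2.imwrite("pics/top2.png",t);t0=cv2.imread("pics/top0.png")
cv2.imwrite("pics/topz2.png",cv2.resize(t[155:275,255:415],None,fx=5,fy=5,interpolation=cv2.INTER_CUBIC))
for n,(x,y) in dict(tall=(387,193),flat=(272,211),block=(325,170),spacer=(277,251),cap=(391,247),jar=(218,152),driver=(467,247)).items():
    r=14 if n!="driver" else 32
    A,B=[np.float32(cv2.cvtColor(i[y-r:y+r,x-r:x+r],cv2.COLOR_BGR2GRAY)) for i in(t0,t)]
    print(n,"shift px",np.round(cv2.phaseCorrelate(A,B,cv2.createHanningWindow(A.shape[::-1],cv2.CV_32F))[0],2))
E
```

```text
18.35 z 0.22976353659082677 in arm frame: left 0.2844 out -0.3579 bar angle if flush -43.972810915726555 F [-1.1 -0.1 -0.7]
brass r 0.146 ang -45.4 area 17
brass r 0.005 ang -1.7 area 9
brass r 0.159 ang -98.3 area 83
tall shift px [0.01 0.03]
flat shift px [-0.02 -0.01]
block shift px [0.03 0.01]
spacer shift px [-0.03  0.06]
cap shift px [ 0.01 -0.07]
jar shift px [ 0.02 -0.04]
driver shift px [ 0.09 -0.01]
```

View pics/topz2.png

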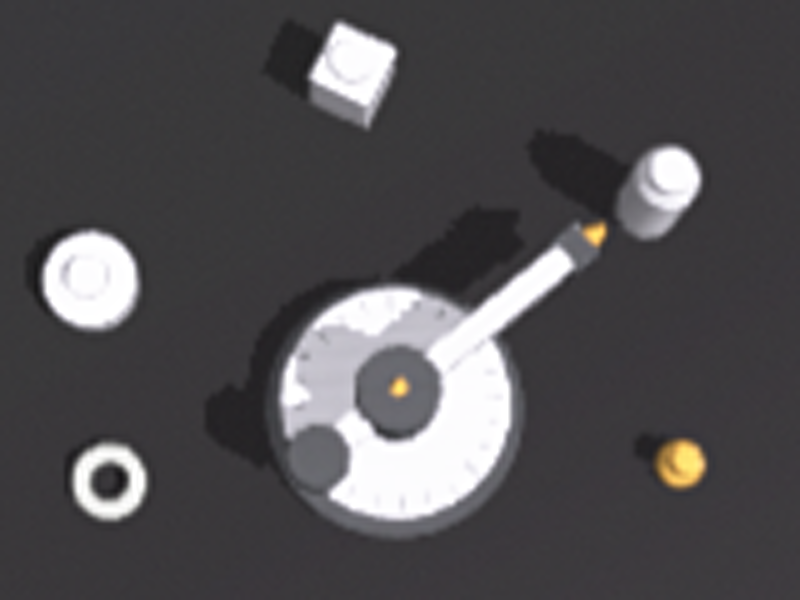

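The zoomed top view shows the nose at (600,232), still aimed at the tall source: the arm is at −45.4° and the target at about −46.2°, roughly 3 mm off. No object has shifted more than 0.1 px. Handing in.

```bash
python3 -c "
from workcell import workorder
print(workorder.job_done())"
```

```text
the job is handed in; nothing more can be done
None
```

I pushed the stage arm round from +45° to about −45.4° with the shut fingertips, then pressed the console button, let go of it and handed the job in at about 18.5 s of the 58 s allowed. No verdict was given, so what follows is from my own checks.

- **Aim:** the arm's line passes about 2–3 mm from the middle of the tall source (limit 10 mm). Wrist camera before the press: about 2 mm off. Top camera after it: arm −45.4°, source about −46°.
- **Pushing force:** the wrist readings between moves stayed around 2 N, against the 20 N limit. I did not record the force during the moves.
- **Button:** it reached a hard stop, then the spring force fell from 3.4 N to 0 over the 6 mm of travel as I backed off, so it went fully down. I did not check separately that it had come back up, but the fingers are well clear of it.
- **Overshoot on the press:** I went slightly past the stop, and the wrist force briefly read 38.6 N. This is below the wrist limit (120 N) and just below the 40 N limit on the arm and gripper body.
- **Bystanders:** all three sources, the spacer, cap, jar and driver shifted less than 0.1 pixel in the top view. The robot ended clear of everything at 0.23 m height.
- **Disagreement:** my first camera estimate put the button's top at about 58 mm, but contact came at about 67 mm. I relied on the force readings for the press instead.

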